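# Lock the carving board's sliding stop on the panel

## Robot

A 7-joint arm with a two-finger parallel gripper is mounted at the origin on the work surface. World frame = base frame: x ahead of the robot, y to its left, z up, the work surface at z = 0. Lengths are in m, angles in rad, forces in N, time in s.
With the tool pointing down it reaches from about 0.4 to 0.875 m from the base axis. Payload 6.5 kg.
Tool frame: the origin (TCP) lies at the very end of the fingers, on their centre line; the grasp point (between the pads) lies 19 mm behind it; x points along the fingers, z is the direction in which the jaws open and shut, and the axes are right-handed (so a half turn about x gives the same grasp; the last joint's range is limited). The gripper opens to 88 mm and grips with 3 to 60 N. Pads are 18 mm wide; open, the fingers measure 123 mm over their backs; the gripper's body (75 mm by 187 mm) begins 45 mm behind the grasp point.
Start: joints at [1.246, 0.536, -0.004, 1.538, 0.003, 1.067, -0.071], TCP at [0.166, -0.628, 0.21] pointing down, gripper open.
Joint ranges: [-2.7, 2.7], [-0.37, 2.16], [-1.27, 1.26], [0.24, 2.4], [-1.31, 4.45], [0.19, 1.91], [-2.76, 2.76]. Speed limits (rad/s): [2.39, 2.39, 3.14, 3.14, 3.14, 3.14, 3.14].

## Interface

Orientations are given as a rotation vector (axis times angle).
In Python, from bench import get_state, get_image, get_calibration, sign_off, masks_of, landmark_of gives the robot as it stands. The module is installed in compiled form; this text tells all that it offers.
- The arm moves only by the tool step_arm, never from a script. Its argument "rows" is text: rows parted by semicolons, each of 5 numbers parted by spaces: the shift along the tool's x, y, z in m, then the turn about the tool's x in degrees, then the finger opening in m, from 0 to 0.0881. A call has 1 to 12 rows; each row shifts and turns the commanded pose from where the row before left it, along the tool's axes as they then stand; what a row does not reach is not made up. A row lasts 1/10 s, in which the tool goes at most 50 mm and 8.59 degrees, less where a joint would pass 70% of its speed; a pose out of reach is approached as far as the arm can. A call with a gripper value outside its range is refused whole. The fingers move at their own pace and stop on an object; "squeeze" is the grip in N (left out, the last holds). Time passes only in rows, so rows that do not move let the fingers close. It gives the time, the measured TCP pose, the force and the opening at its end, in the units of the state.
- get_state(): the state, without advancing time (a new reading comes with each control period).
- get_image(name): name is "scene" or "top" or "wrist"; returns the picture (480x640x3 uint8, red, green, blue); there is no depth.
- get_calibration(name): a dict with "camera_matrix" (3x3 intrinsics, pixels), "dist" ([k1, k2, p1, p2, k3] as OpenCV has them; the pictures are not rectified), "position" and "rotation" of the camera in the world; the wrist camera has in their place "mount" (4x4, takes a point from camera to tool coordinates, whose origin is the TCP and whose axes are the tool frame's). Camera axes: x right, y down, z forward; pixel columns grow to the right and rows downward; lengths in m; the calibration is good to about 2 mm. A picture is of the moment at which its call begins: read the wrist's pose just before it. get_calibration takes no time and is no camera call.
- sign_off(): hands the job in, once; it reports no verdict.
Trained networks look in the newest picture that a camera, given by its name, has taken for a name from the list of things; names that differ only in an ending like _2 or _b are one class to them, and where a whole thing is asked for, a point or a joint stands for the part that bears it (a point fixed in the world has none). Each returns a list of dicts, best first, with "conf" (0 to 1); they miss things now and then, are a little off and sometimes report something else, mostly with a low value. They report only what shows in the picture. A call takes as long as a camera call.
- masks_of(name, camera): "region" (480x640 bool, what is visible of it) and "extent" ([left, top, right, bottom] in pixels, round what is visible of it).
- landmark_of(name, camera): "point" ([column, row] in pixels: a listed point, or the origin of a listed thing).
The state is a dict: "time": time; "joint_positions": joint angles; "joint_velocities": joint speeds; "joint_torque": joint torques, N m; "position": TCP position; "tcp_rot": TCP orientation; "force": force on the tool from outside, world axes, zero at the start; "moment": the same for the moment, N m; "opening": finger opening in m.
Only numpy, scipy, OpenCV 4.12 (cv2) and the standard library are available. Lean on these libraries where they do the work, as an engineer would, in place of code of your own. Each camera call takes 0.05 s, during which the arm holds its last target. There are 200 camera calls.

## Task

Slide the stop along its track until it has pushed the carving panel gently but fully home against the fence, with no gap at either end. Then pull the stop's knob up against its spring until its T-nut has come up into the slot, turn it clockwise until the screw has drawn the knob down home and is snug but not overtightened, and let go. Do not yank the knob or crush the panel, and leave the mallet, gouge, chisel and tin where they are.

Things in the scene. Friction and masses are not known exactly. Their poses are not given: they have to be found in the camera images.
- board: carving board, plywood 200 x 400 x 36 mm, screwed to the bench. Origin at the centre of its underside, z up, y along its length. An aluminium T-track is let in along its middle (x = 0): slot 18 mm wide, lips 8 mm thick. Top face at z = 36 mm. At the -y end a fixed beech fence, 150 mm wide, 20 mm high, inner face at y = -160 mm.
- stop: sliding stop on the T-track: aluminium block 80 (x) x 58 (y) x 18 mm, beech jaw 100 mm wide and 20 mm high on its -y side. Origin on its screw's axis at the level of the board's top; axes as the board's. It cannot leave the track, slides along the board's y with about 2.5 N of friction and is moved by its knob. With the panel home it is at y = 12 mm of the board.
- jaw_face (a point): middle of the beech jaw's flat face, 42 mm to -y of the screw axis, 10 mm above the board's top; with the panel fully home at y = -30 mm of the board. The stop is well locked when the turning torque is 0.1 to 0.25 N m above the running torque, which takes 0.4 to 1.1 rad more after knob and nut seat (0.2 N m and 1 rad per 100 N of clamping force; 150 N is too tight). The thread holds itself.
- knob: black ribbed rubber knob, head of the stop's captive screw: 42 mm in diameter, 28 mm high, on a steel collar 6 mm high. Origin on the axis at the collar's underside, z up; the head spans 6 to 34 mm above it. Seated, its origin is 57 mm above the bench. It lifts against a spring (7 N, at full lift 11 N) and with the nut clear of the slot only spins. The rubber twists 6 N m/rad.
- knob_grip (a point): on the knob's axis, mid-height of its ribbed head (20 mm above the knob's origin): the place to grip it. It rises and falls with the knob. All other parts within 100 mm lie at least 3 mm lower than the head's lower edge (63 mm above the bench, seated).
- slot_under_knob (a point): where the screw's axis passes the underside of the track's lips, 8 mm below the board's top. The T-nut hangs hidden below. Lifting the knob 2 to 3 mm brings the nut's 16 mm square boss against the lips; turned either way under a light pull (5 to 10 N above the spring), by a quarter turn at most, it lines up (within 0.12 rad), the pull eases, and the knob rises to 6 to 7 mm, where it stops.
- knob_seat (a point): seat of the knob's collar on the stop, a stiff disc spring, on the axis. With the nut in the slot, turning clockwise seen from above (0.27 N m) drives the screw, 1.6 mm/rad, so a raised knob comes down. Within 2.5 mm of the seat the nut stays in the slot by itself and no pull is needed; released higher, it drops out, the thread keeps. 3.7 to 4.8 rad until both seat; then the torque rises.
- blank: the carving panel, pale lime wood with a shallow relief begun on it, 110 (x) x 130 (y) x 22 mm, about 0.16 kg, loose on the board between fence and jaw. Origin at the centre of its underside; its y roughly along the board's. It starts 4 to 18 mm short of the fence. Home, its centre is at y = -95 mm of the board.
- mallet: round carver's mallet standing on its head, 100 mm in diameter, 247 mm high; origin under its centre. Leave alone.
- gouge: gouge lying on the bench, 270 mm long, wooden handle; origin near the ferrule, x towards the edge. Leave alone.
- chisel: a second carving tool like it. Leave alone.
- wax_tin: wax tin, 76 mm in diameter, 55 mm high; origin under its centre. Leave alone.

How it is judged:
By the outcome, as a careful person would: the job done as asked, in the order asked, and still so for the second after the job is handed in, with the robot touching nothing.
It also fails if it takes over 72 s, if anything falls off the work surface, if the arm or the gripper's body presses on something with over 40 N, if the wrist force passes 120 N, or if a joint passes its speed limit or range.

## Working session

There is one attempt and no reset: what is moved stays moved. The work goes in short steps, Python scripts to look and compute and a tool call to move; the robot and the scene stay as the last step left them, time stands still between calls to the robot, and variables do not carry over. Pictures are saved under pics/ and viewed, about 8 in all and at most 12, crops included, and the job is handed in when it is done.

Besides the shell and the picture viewer there is one more tool, called after "Call:" as name(argument=value, ...), one argument or row to a line, values as JSON. step_arm: Moves the arm, as the interface text tells. Its arguments: {"type":"object","properties":{"rows":{"type":"string"},"squeeze":{"type":"number"}},"required":["rows"]}

```bash
mkdir -p pics
cat > h.py <<'E'
import numpy as np, cv2
from bench import *
from scipy.spatial.transform import Rotation as R
def pose(cam,s=None):
    c=get_calibration(cam)
    if 'mount' in c:
        s=s or get_state(); T=np.eye(4);T[:3,:3]=R.from_rotvec(s['tcp_rot']).as_matrix();T[:3,3]=s['position']
        M=T@np.array(c['mount']); return c,M[:3,3],M[:3,:3]
    r=np.array(c['rotation']); r=r if r.shape==(3,3) else R.from_rotvec(r.ravel()).as_matrix()
    return c,np.array(c['position']),r
def ray(cam,px,z,s=None):
    c,p,r=pose(cam,s)
    u=cv2.undistortPoints(np.array([[px]],float),np.array(c['camera_matrix']),np.array(c['dist'])).ravel()
    d=r@np.array([u[0],u[1],1]); return p+d*(z-p[2])/d[2]
def save(cam,n):
    im=get_image(cam); cv2.imwrite('pics/'+n,im[:,:,::-1]); return im
def lm(n,cam):
    l=landmark_of(n,cam); return [(np.round(a['point'],1).tolist(),round(a['conf'],2)) for a in l[:2]]
E
python3 - <<'E'
from h import *
s=get_state();print({k:np.round(v,3).tolist() for k,v in s.items()})
print(R.from_rotvec(s['tcp_rot']).as_matrix().round(3).tolist())
Z=dict(board=0,stop=.036,jaw_face=.046,knob=.057,knob_grip=.077,blank=.036,slot_under_knob=.028,mallet=0,wax_tin=0,gouge=0.01,chisel=.01)
ims=[]
for cam in('scene','top'):
    ims.append(save(cam,cam+'0.png'));print(cam,pose(cam)[1])
    for n,z in Z.items():
        l=lm(n,cam);print(n,[(p,c,ray(cam,p,z).round(4).tolist()[:2]) for p,c in l])
cv2.imwrite('pics/both0.png',cv2.resize(np.vstack(ims),(600,900))[:,:,::-1])
E
```

```text
{'time': 0.0, 'joint_positions': [1.246, 0.537, -0.004, 1.539, 0.003, 1.067, -0.071], 'joint_velocities': [-0.0, 0.0, -0.0, 0.0, -0.0, 0.001, 0.002], 'joint_torque': [0.0, -57.098, 0.991, -25.161, -0.056, 0.018, 0.0], 'position': [0.166, -0.628, 0.209], 'tcp_rot': [1.017, 1.322, -1.016], 'force': [-0.601, 0.494, -0.093], 'moment': [0.074, 0.002, -0.056], 'opening': 0.088}
[[-0.001, 0.967, 0.256], [0.002, 0.256, -0.967], [-1.0, -0.0, -0.002]]
scene [ 1.30458039 -0.72347091  1.44615746]
board [([344.4, 237.1], 0.97, [0.5264, 0.0345]), ([363.5, 219.3], 0.71, [0.5144, 0.1218])]
stop [([359.3, 222.1], 0.61, [0.5337, 0.0845])]
jaw_face [([351.2, 224.5], 0.68, [0.5304, 0.0553])]
knob [([364.1, 219.5], 0.51, [0.5472, 0.0892])]
knob_grip [([362.3, 212.2], 0.5, [0.5355, 0.0918])]
blank [([319.4, 239.9], 0.56, [0.507, -0.0444])]
slot_under_knob [([362.1, 225.3], 0.6, [0.5433, 0.0872])]
mallet [([425.9, 165.4], 0.58, [0.484, 0.4241])]
wax_tin [([460.8, 200.6], 0.81, [0.6559, 0.3983])]
gouge [([210.8, 309.6], 0.92, [0.4784, -0.4012])]
chisel [([197.1, 339.7], 0.95, [0.529, -0.48])]
top [ 0.40790771 -0.02638612  1.19121342]
board [([286.6, 264.3], 0.74, [0.524, 0.0285])]
stop [([259.3, 258.8], 0.59, [0.5357, 0.0962])]
jaw_face [([276.8, 263.1], 0.56, [0.523, 0.051])]
knob [([258.9, 258.3], 0.56, [0.5347, 0.095])]
knob_grip [([258.4, 252.1], 0.61, [0.5478, 0.094])]
blank [([315.4, 269.0], 0.62, [0.5073, -0.046]), ([259.6, 257.6], 0.18, [0.5388, 0.0954])]
slot_under_knob [([256.2, 260.0], 0.69, [0.5337, 0.105]), ([448.6, 280.7], 0.61, [0.471, -0.3876])]
mallet [([134.1, 283.0], 0.8, [0.4807, 0.4324])]
wax_tin [([145.2, 222.9], 0.68, [0.6415, 0.4077]), ([257.7, 259.8], 0.22, [0.5372, 0.1042])]
gouge [([445.3, 280.3], 0.63, [0.4732, -0.3845])]
chisel [([474.5, 260.7], 0.74, [0.5228, -0.466])]
```

Run:
```python
from h import *
a=cv2.imread('pics/top0.png')[170:370,100:500];b=cv2.imread('pics/scene0.png')[130:330,180:500]
cv2.imwrite('pics/v1.png',np.vstack([cv2.resize(a,(600,300)),cv2.resize(b,(480,300))[:, :] if 0 else cv2.copyMakeBorder(cv2.resize(b,(480,300)),0,0,0,120,0)]))
m=masks_of('board','top')[0]
ys,xs=np.where(m['region']);print(m['conf'],m['extent'])
pts=np.array([ray('top',p,.036)[:2] for p in cv2.convexHull(np.c_[xs,ys].astype(np.int32))[:,0]]).astype(np.float32)
print(cv2.minAreaRect(pts))
m=masks_of('blank','top')[0];ys,xs=np.where(m['region'])
pts=np.array([ray('top',p,.058)[:2] for p in cv2.convexHull(np.c_[xs,ys].astype(np.int32))[:,0]]).astype(np.float32)
print(m['conf'],cv2.minAreaRect(pts))
m=masks_of('knob','top')[0];ys,xs=np.where(m['region'])
print(m['conf'],m['extent'],ray('top',[xs.mean(),ys.mean()],.088))
```

```text
0.58 [194.0, 208.8, 376.2, 320.4]
((0.5233466029167175, 0.028428539633750916), (0.4329606890678406, 0.20497313141822815), 76.43722534179688)
0.94 ((0.5022304058074951, -0.04478703439235687), (0.129891037940979, 0.10954184830188751), 79.68022918701172)
0.57 [249.5, 246.7, 266.0, 268.1] [0.53705983 0.09478065 0.088     ]
```

View pics/v1.png

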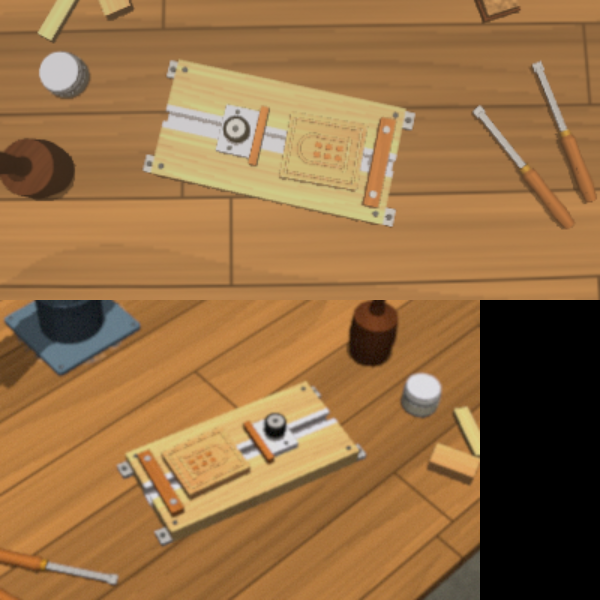

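Call:
step_arm(
  rows="0 .02 -.012 0 .088;0 .036 -.025 0 .088;0 .036 -.025 0 .088;0 .036 -.025 0 .088;0 .036 -.025 0 .088;0 .036 -.025 0 .088;0 .036 -.025 0 .088;0 .036 -.025 0 .088;0 .036 -.025 0 .088;0 .036 -.025 0 .088;0 .015 -.01 0 .088;0 0 0 0 .088",
)

```text
time: 2.55
position: [0.4525, -0.2947, 0.2097]
tcp_rot: [1.013, 1.322, -1.011]
force: [-0.6, 0.5, -0.5]
opening: 0.0879
```

Call:
step_arm(
  rows="0 .01 -.02 0 .088;0 .0185 -.037 0 .088;0 .0185 -.037 0 .088;0 .0185 -.037 0 .088;0 .0185 -.037 0 .088;0 .0185 -.037 0 .088;0 .0185 -.037 0 .088;0 .0185 -.037 0 .088;0 .0185 -.037 0 .088;0 .0185 -.037 0 .088;0 .01 -.005 0 .088;0 0 0 0 .088",
)

```text
time: 3.75
position: [0.5397, 0.096, 0.2094]
tcp_rot: [1.016, 1.32, -1.016]
force: [0.6, 0.3, -0.8]
opening: 0.088
```

Run:
```python
from h import *
s=get_state();print(np.round(s['joint_positions'],3),s['position'])
im=save('wrist','v2.png')
for n,z in dict(knob_grip=.077,knob=.057,stop=.036,jaw_face=.046,slot_under_knob=.028,blank=.036).items():
    print(n,[(p,c,ray('wrist',p,z,s).round(4).tolist()[:2]) for p,c in lm(n,'wrist')])
for n in ('knob','knob_grip'):
  for m in masks_of(n,'wrist')[:1]:
    ys,xs=np.where(m['region']);print(n,m['conf'],m['extent'],ray('wrist',[xs.mean(),ys.mean()],.085,s))
print(pose('wrist',s)[1])
```

```text
[-0.     0.384 -0.327  1.796  0.146  0.984 -1.697] [0.53965604 0.09596019 0.20941477]
knob_grip [([323.3, 224.2], 0.92, [0.5368, 0.0959])]
knob [([325.2, 218.5], 0.86, [0.5379, 0.0944]), ([326.3, 211.1], 0.53, [0.5452, 0.0952])]
stop [([322.6, 213.4], 0.61, [0.5376, 0.097])]
jaw_face [([358.8, 236.2], 0.79, [0.5263, 0.0559])]
slot_under_knob [([319.2, 216.2], 0.8, [0.5321, 0.0993])]
blank [([441.9, 277.9], 0.93, [0.5016, -0.0474]), ([324.4, 211.6], 0.18, [0.5399, 0.0957])]
knob 0.88 [302.4, 200.9, 352.3, 248.4] [0.5429701  0.09640437 0.085     ]
knob_grip 0.65 [300.1, 198.6, 348.7, 250.5] [0.54243602 0.09628661 0.085     ]
[0.61221468 0.11497754 0.38504184]
```

View pics/v2.png

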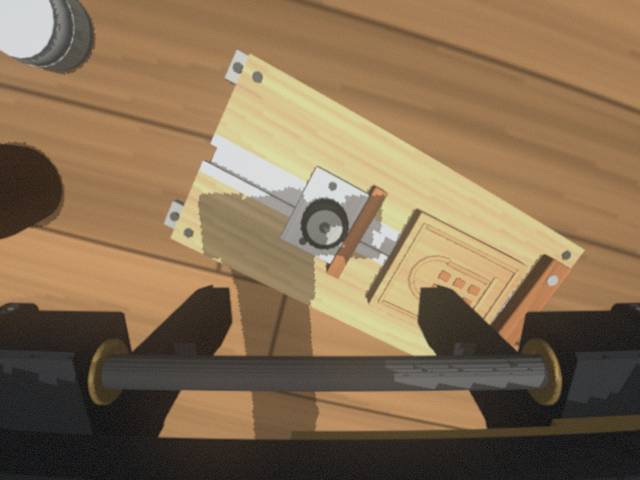

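Call:
step_arm(
  rows="0 0 0 -8.5 .088;0 0 0 -8.5 .088;0 0 0 -8.5 .088;0 0 0 -8.5 .088;0 0 0 -8.5 .088;0 0 0 -8.5 .088;0 0 0 -8.5 .088;0 0 0 -8.5 .088;0 0 0 -8.5 .088;0 0 0 -8.5 .088;0 0 0 -8.5 .088;0 0 0 -8.5 .088",
)

```text
time: 5.4
position: [0.5388, 0.0958, 0.2095]
tcp_rot: [-0.372, 1.539, 0.371]
force: [0.7, 0.1, -0.2]
opening: 0.088
```

Run:
```python
from h import *
s=get_state();print(np.round(s['joint_positions'],3),s['position'],s['moment'],s['force'])
print(R.from_rotvec(s['tcp_rot']).as_matrix().round(3).tolist())
```

```text
[ 0.278  0.451 -0.698  1.782  0.333  1.029 -0.071] [0.53880602 0.09578041 0.2095448 ] [-0.03627811 -0.10409603  0.0299707 ] [ 0.68563473  0.14884306 -0.21750967]
[[0.0, -0.456, 0.89], [-0.0, 0.89, 0.456], [-1.0, -0.0, -0.0]]
```

Call:
step_arm(
  rows="0 0 0 -8.5 .088;0 0 0 -8.5 .088;0 0 0 -8.5 .088;0 0 0 -8.5 .088;0 0 0 -8.5 .088;0 0 0 -8.5 .088;0 0 0 -8.5 .088;0 0 0 -8.5 .088;0 0 0 -8.5 .088;0 0 0 -8.5 .088;0 0 0 -8.5 .088;0 0 0 -8.5 .088",
)

```text
time: 6.6
position: [0.5388, 0.0956, 0.2095]
tcp_rot: [-1.692, 0.805, 1.692]
force: [1.0, 0.1, -0.2]
opening: 0.0877
```

Call:
step_arm(
  rows="0 0 0 -8.5 .088;0 0 0 -8.5 .088;0 0 0 -8.5 .088;0 0 0 -8.5 .088;0 0 0 -2 .088;0 0 0 0 .088",
)

```text
time: 7.2
position: [0.5388, 0.0957, 0.2093]
tcp_rot: [-2.08, 0.278, 2.08]
force: [-0.0, 0.5, -0.7]
opening: 0.0883
```

```bash
cat > look.py <<'E'
from h import *
s=get_state();print(s['time'],np.round(s['joint_positions'],3),s['position'],np.round(s['moment'],3),s['force'])
Rm=R.from_rotvec(s['tcp_rot']).as_matrix();print(Rm.round(3).tolist())
im=get_image('wrist')
P=[]
for n,z in dict(knob_grip=.077,knob=.057,jaw_face=.046,blank=.036).items():
    l=[(p,c,ray('wrist',p,z,s)) for p,c in lm(n,'wrist')][:1]
    print(n,l)
m=masks_of('knob','wrist')
if m:
    ys,xs=np.where(m[0]['region']);print('mask',m[0]['conf'],ray('wrist',[xs.mean(),ys.mean()],.082,s))
print('cam',pose('wrist',s)[1])
E
python3 look.py
```

```text
7.2 [ 0.583  0.67  -1.205  1.767  0.674  1.191  2.056] [0.53883408 0.09569855 0.20934805] [ 0.158 -0.105 -0.034] [-0.00849607  0.51024693 -0.7473794 ]
[[-0.0, -0.262, -0.965], [-0.0, -0.965, 0.262], [-1.0, 0.0, 0.0]]
knob_grip [([321.4, 223.9], 0.59, array([0.54113885, 0.09578122, 0.077     ]))]
knob [([325.7, 216.2], 0.64, array([0.53656704, 0.09426158, 0.057     ]))]
jaw_face [([322.8, 174.2], 0.65, array([0.52901074, 0.05588052, 0.046     ]))]
blank [([324.0, 54.3], 0.76, array([ 0.49949696, -0.0479986 ,  0.036     ]))]
mask 0.59 [0.53758853 0.09042994 0.082     ]
cam [0.51852073 0.02224489 0.38496333]
```

Call:
step_arm(
  rows=".02 0 0 0 .088;.03 0 0 0 .088;.03 0 0 0 .088;.03 0 0 0 .088;.02 0 0 0 .088;.012 0 0 0 .088;.006 0 0 0 .088;0 0 0 0 .088",
)

```text
time: 8.3
position: [0.5389, 0.0962, 0.0615]
tcp_rot: [-2.08, 0.277, 2.08]
force: [0.4, -0.1, 0.5]
opening: 0.0881
```

Call:
step_arm(
  rows="0 0 0 0 .06;0 0 0 0 .05;0 0 0 0 .04;0 0 0 0 .03;0 0 0 0 .03;0 0 0 0 .03;0 0 0 0 .03",
  squeeze=25,
)

```text
time: 9.0
position: [0.5392, 0.0964, 0.062]
tcp_rot: [-2.081, 0.277, 2.079]
force: [6.1, -2.6, 4.9]
opening: 0.034
```

```bash
cat > st.py <<'E'
from h import *
s=get_state();print(s['time'],np.round(s['joint_positions'],3),np.round(s['position'],4),'F',np.round(s['force'],2),'M',np.round(s['moment'],3),s['opening'])
Rm=R.from_rotvec(s['tcp_rot']).as_matrix();print('tool y,z',Rm[:,1].round(3),Rm[:,2].round(3))
E
python3 st.py
```

```text
9.0 [ 0.469  0.841 -1.025  1.87   0.884  0.968  1.91 ] [0.5392 0.0964 0.062 ] F [ 6.07 -2.6   4.93] M [-0.369 -1.235 -0.013] 0.0340358038608299
tool y,z [-0.262 -0.965 -0.   ] [-0.965  0.262 -0.001]
```

```bash
python3 - <<'E'
from h import *
a=save('wrist','w3.png');b=get_image('top');c=get_image('scene')
cv2.imwrite('pics/v3.png',np.hstack([cv2.resize(a[0:480],(480,360)),cv2.resize(c[150:270,310:416],(318,360))])[:,:,::-1])
E
python3 st.py
```

```text
9.15 [ 0.468  0.841 -1.025  1.871  0.883  0.969  1.91 ] [0.5383 0.0968 0.062 ] F [-2.4  -0.03  6.89] M [ 0.156  0.636 -0.019] 0.030296116664478834
tool y,z [-0.261 -0.965 -0.   ] [-0.965  0.261  0.001]
```

View pics/v3.png

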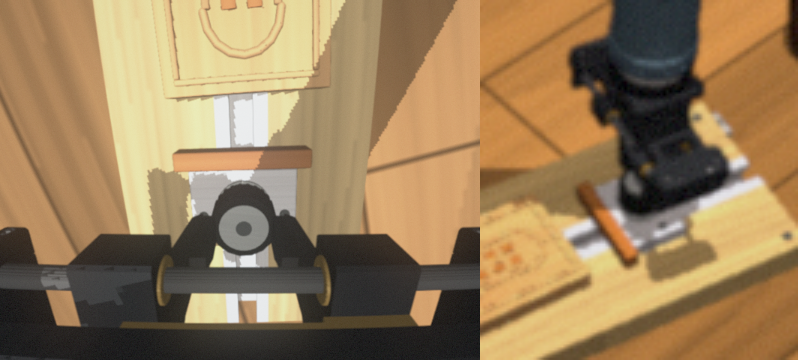

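Call:
step_arm(
  rows="0 0 0 0 .05;0 0 0 0 .07;0 0 0 0 .088;0 0 0 0 .088;0 0 0 0 .088",
)

```text
time: 9.65
position: [0.5386, 0.096, 0.0613]
tcp_rot: [-2.08, 0.277, 2.081]
force: [0.7, -0.3, -0.5]
opening: 0.0681
```

```bash
python3 look.py
python3 - <<'E'
from h import *
s=get_state()
im=save('wrist','w4.png'); m=masks_of('knob','wrist')[0]; print(m['extent'],m['conf'])
cv2.imwrite('pics/v4.png',cv2.resize(im[200:440,200:460],None,fx=2,fy=2)[:,:,::-1])
print('top center guess',ray('wrist',[327,304],.091,s))
for cam in('top','scene'):
    get_image(cam)
    for n,z in dict(knob_grip=.077,jaw_face=.046).items(): print(cam,n,[(p,c,ray(cam,p,z)) for p,c in lm(n,cam)])
E
```

```text
9.65 [ 0.469  0.842 -1.024  1.871  0.884  0.968  1.91 ] [0.53863247 0.09600506 0.06127853] [ 0.082 -0.086 -0.02 ] [ 0.67947508 -0.27906455 -0.45653627]
[[-0.0, -0.262, -0.965], [-0.0, -0.965, 0.262], [-1.0, 0.0, 0.0]]
knob_grip []
knob [([322.4, 273.6], 0.7, array([0.53855719, 0.09316078, 0.057     ]))]
jaw_face [([321.4, 199.8], 0.55, array([0.52869922, 0.0548518 , 0.046     ]))]
blank []
mask 0.73 [0.53657935 0.0898498  0.082     ]
cam [0.51837955 0.02254145 0.23689671]
[278.3, 243.3, 368.7, 342.5] 0.85
top center guess [0.5368704  0.09528294 0.091     ]
top knob_grip []
top jaw_face []
scene knob_grip [([359.6, 210.1], 0.64, array([0.52482195, 0.09120842, 0.077     ]))]
scene jaw_face [([353.5, 225.3], 0.77, array([0.53687224, 0.0582762 , 0.046     ]))]
```

View pics/v4.png

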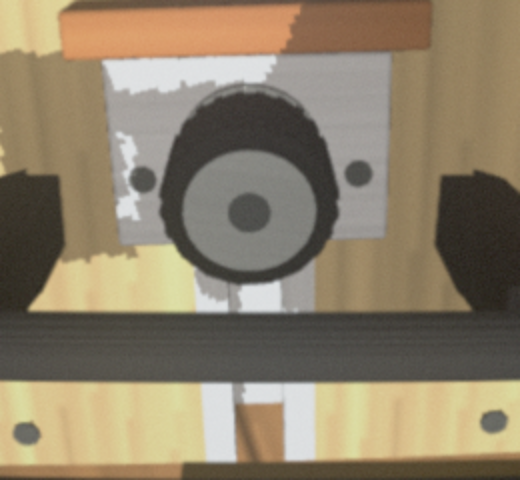

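Run:
```python
from h import *
s=get_state(); c=get_calibration('wrist'); M=np.linalg.inv(np.array(c['mount'])); print(np.array(c['mount']).round(4).tolist(),s['opening'])
T=np.array([[0,0,0],[0,9,34],[0,-9,34],[-19,9,34],[-19,-9,34],[-19,0,0],[-29,0,0]])/1000.
p=T@M[:3,:3].T+M[:3,3]
print(cv2.projectPoints(p,np.zeros(3),np.zeros(3),np.array(c['camera_matrix']),np.array(c['dist']))[0][:,0].round(1).tolist())
for px,z in (([324.5,305.5],.091),([324.5,304.0],.091)): print(ray('wrist',px,z,s))
im=cv2.imread('pics/w4.png');
for x in p: pass
```

```text
[[-0.0008, -0.2919, 0.9564, -0.1756], [-0.0006, -0.9564, -0.2919, 0.0762], [1.0, -0.0008, 0.0006, 0.0004], [0.0, 0.0, 0.0, 1.0]] 0.08820240671683507
[[323.6, 281.2], [386.4, 265.8], [384.6, 296.0], [393.0, 279.7], [390.9, 312.6], [323.5, 296.6], [323.5, 306.0]]
[0.53822506 0.0957702  0.091     ]
[0.53802116 0.09501976 0.091     ]
```

Run:
```python
from h import *
c=get_calibration('wrist'); M=np.linalg.inv(np.array(c['mount']))
im=cv2.imread('pics/w4.png'); im=cv2.convertScaleAbs(im,alpha=1.6,beta=25); im=cv2.resize(im,None,fx=3,fy=3)
def pr(T):
    p=np.array(T)/1000.@M[:3,:3].T+M[:3,3]
    return cv2.projectPoints(p,np.zeros(3),np.zeros(3),np.array(c['camera_matrix']),np.array(c['dist']))[0][:,0]
for sg in(1,-1):
  q=pr([[0,9,44.*sg],[0,-9,44*sg],[-38,-9,44*sg],[-38,9,44*sg]])
  cv2.polylines(im,[(q*3).astype(np.int32)],True,(0,255,0),1)
q=pr([[21*np.cos(t),21*np.sin(t),0] for t in np.linspace(0,6.3,60)])
q=pr([[-29,21*np.cos(t),21*np.sin(t)] for t in np.linspace(0,6.3,60)]);cv2.polylines(im,[(q*3).astype(np.int32)],True,(0,0,255),1)
q=pr([[-1,21*np.cos(t),21*np.sin(t)] for t in np.linspace(0,6.3,60)]);cv2.polylines(im,[(q*3).astype(np.int32)],True,(255,0,0),1)
cv2.imwrite('pics/v5.png',im[690:1150,560:1340])
```

```text
(no output)
```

View pics/v5.png

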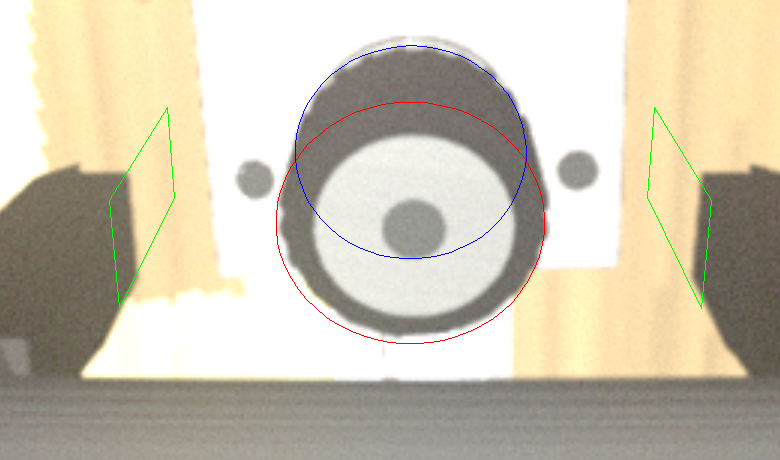

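Run:
```python
from h import *
c=get_calibration('wrist'); M=np.linalg.inv(np.array(c['mount']))
im=cv2.imread('pics/w3.png'); im=cv2.convertScaleAbs(im,alpha=1.8,beta=30); im=cv2.resize(im,None,fx=3,fy=3)
def pr(T):
    p=np.array(T)/1000.@M[:3,:3].T+M[:3,3]
    return cv2.projectPoints(p,np.zeros(3),np.zeros(3),np.array(c['camera_matrix']),np.array(c['dist']))[0][:,0]
for sg in(1,-1):
  q=pr([[0,9,16.*sg],[0,-9,16*sg],[-38,-9,16*sg],[-38,9,16*sg]])
  cv2.polylines(im,[(q*3).astype(np.int32)],True,(0,255,0),1)
q=pr([[-29,21*np.cos(t),21*np.sin(t)] for t in np.linspace(0,6.3,60)]);cv2.polylines(im,[(q*3).astype(np.int32)],True,(0,0,255),1)
cv2.imwrite('pics/v6.png',im[640:1180,600:1340])
```

```text
(no output)
```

View pics/v6.png

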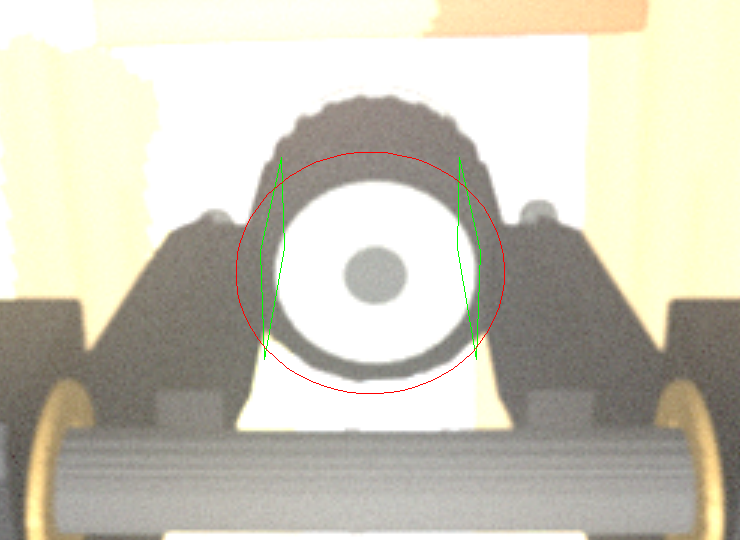

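Call:
step_arm(
  rows="0 0 0 0 .054;0 0 0 0 .054;0 0 0 0 .054;0 0 0 0 .054;0 0 0 0 .054",
)

```text
time: 10.85
position: [0.5388, 0.0961, 0.0615]
tcp_rot: [-2.08, 0.277, 2.08]
force: [0.1, 0.8, 0.2]
opening: 0.0547
```

Call:
step_arm(
  rows=".001 0 0 0 .054;.001 0 0 0 .054;.0005 0 0 0 .054;0 0 0 0 .054",
)

```text
time: 11.25
position: [0.5388, 0.0961, 0.0589]
tcp_rot: [-2.08, 0.277, 2.08]
force: [0.4, -0.1, 0.4]
opening: 0.054
```

Call:
step_arm(
  rows=".001 0 0 0 .054;.001 0 0 0 .054;.001 0 0 0 .054;0 0 0 0 .054",
)

```text
time: 11.65
position: [0.5387, 0.0961, 0.0558]
tcp_rot: [-2.08, 0.277, 2.08]
force: [-1.3, -0.1, -0.4]
opening: 0.0543
```

Call:
step_arm(
  rows=".001 0 0 0 .054;.001 0 0 0 .054;.001 0 0 0 .054;0 0 0 0 .054",
)

```text
time: 12.05
position: [0.5387, 0.0961, 0.0528]
tcp_rot: [-2.08, 0.277, 2.08]
force: [0.4, 0.4, -0.3]
opening: 0.0538
```

Call:
step_arm(
  rows=".001 0 0 0 .054;.001 0 0 0 .054;.001 0 0 0 .054;.001 0 0 0 .054;0 0 0 0 .054",
)

```text
time: 12.55
position: [0.5387, 0.0961, 0.0489]
tcp_rot: [-2.08, 0.277, 2.08]
force: [0.3, 0.2, -0.6]
opening: 0.0538
```

Call:
step_arm(
  rows=".001 0 0 0 .054;.001 0 0 0 .054;.001 0 0 0 .054;.001 0 0 0 .054;0 0 0 0 .054",
)

```text
time: 13.05
position: [0.5387, 0.0961, 0.0448]
tcp_rot: [-2.08, 0.277, 2.08]
force: [-0.1, -0.9, 0.1]
opening: 0.054
```

Run:
```python
from h import *
s=get_state();print(s['position'],s['opening'],s['force'])
c=get_calibration('wrist'); M=np.linalg.inv(np.array(c['mount']))
im=save('wrist','w7.png')[:,:,::-1]; im=cv2.convertScaleAbs(im,alpha=1.8,beta=30); im=cv2.resize(im,None,fx=3,fy=3)
def pr(T):
    p=np.array(T)/1000.@M[:3,:3].T+M[:3,3]
    return cv2.projectPoints(p,np.zeros(3),np.zeros(3),np.array(c['camera_matrix']),np.array(c['dist']))[0][:,0]
for sg in(1,-1):
  q=pr([[-24,9,27.*sg],[-24,-9,27*sg],[-62,-9,27*sg],[-62,9,27*sg]])
  cv2.polylines(im,[(q*3).astype(np.int32)],True,(0,255,0),1)
z=s['position'][2]*1000
for h,col in((91,(0,0,255)),(63,(255,0,0))):
  q=pr([[z-h,21*np.cos(t),21*np.sin(t)] for t in np.linspace(0,6.3,60)]);cv2.polylines(im,[(q*3).astype(np.int32)],True,col,1)
cv2.imwrite('pics/v7.png',im[640:1180,600:1340])
```

```text
[0.53869715 0.09608982 0.04482385] 0.05398596621987042 [-0.08528274 -0.87342355  0.13560458]
```

View pics/v7.png

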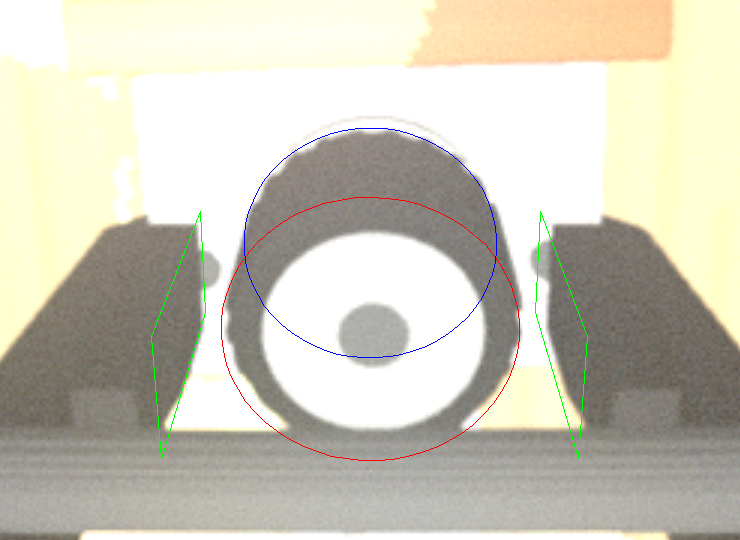

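Call:
step_arm(
  rows=".001 0 0 0 .054;.001 0 0 0 .054;.001 0 0 0 .054;.001 0 0 0 .054;.001 0 0 0 .054;0 0 0 0 .054",
)

```text
time: 13.7
position: [0.5387, 0.0961, 0.0398]
tcp_rot: [-2.08, 0.277, 2.08]
force: [0.7, 0.4, -0.4]
opening: 0.0538
```

Call:
step_arm(
  rows="0 0 0 0 .045;0 0 0 0 .035;0 0 0 0 .03;0 0 0 0 .03;0 0 0 0 .03;0 0 0 0 .03;0 0 0 0 .03;0 0 0 0 .03",
  squeeze=25,
)

```text
time: 14.5
position: [0.5389, 0.0961, 0.04]
tcp_rot: [-2.08, 0.277, 2.08]
force: [0.1, -0.4, 0.7]
opening: 0.0412
```

```bash
python3 st.py
```

```text
14.5 [ 0.451  0.869 -0.995  1.877  0.918  0.938  1.887] [0.5389 0.0961 0.04  ] F [ 0.07 -0.36  0.73] M [ 0.073 -0.228 -0.045] 0.04116276137323847
tool y,z [-0.262 -0.965 -0.   ] [-0.965  0.262 -0.   ]
```

Call:
step_arm(
  rows="0 .002 0 0 .03;0 .004 -.0001 0 .03;0 .004 -.0001 0 .03;0 .004 -.0001 0 .03;0 .004 -.0001 0 .03;0 .002 0 0 .03;0 0 0 0 .03",
)

```text
time: 15.2
position: [0.534, 0.0758, 0.04]
tcp_rot: [-2.08, 0.279, 2.08]
force: [2.1, -0.0, -0.9]
opening: 0.0418
```

```bash
python3 st.py
```

```text
15.2 [ 0.492  0.86  -0.997  1.898  0.92   0.929  1.912] [0.534  0.0758 0.04  ] F [ 2.14 -0.   -0.93] M [ 0.109 -0.56   0.026] 0.04176328197507441
tool y,z [-0.262 -0.965  0.001] [-0.965  0.262 -0.   ]
```

Call:
step_arm(
  rows="0 .002 -.0001 0 .03;0 .003 -.0002 0 .03;0 .003 -.0001 0 .03;0 .003 -.0002 0 .03;0 .003 -.0001 0 .03;0 .002 -.0001 0 .03;0 .002 -.0001 0 .03;0 0 0 0 .03",
)

```text
time: 16.0
position: [0.53, 0.0588, 0.04]
tcp_rot: [-2.08, 0.277, 2.08]
force: [2.0, 0.2, -0.6]
opening: 0.041
```

```bash
python3 st.py
```

```text
16.0 [ 0.528  0.854 -0.999  1.913  0.921  0.921  1.937] [0.53   0.0588 0.04  ] F [ 1.98  0.16 -0.56] M [ 0.361 -0.529 -0.   ] 0.04098584792651001
tool y,z [-0.262 -0.965  0.   ] [-0.965  0.262  0.   ]
```

Call:
step_arm(
  rows="0 .002 -.0001 0 .03;0 .002 -.0001 0 .03;0 .002 -.0001 0 .03;0 .002 -.0001 0 .03;0 .002 -.0001 0 .03",
)

```text
time: 16.5
position: [0.5278, 0.0495, 0.04]
tcp_rot: [-2.08, 0.276, 2.08]
force: [1.7, 3.3, 0.1]
opening: 0.041
```

```bash
cat > gap.py <<'E'
from h import *
s=get_state();print(s['time'],np.round(s['position'],4),'F',np.round(s['force'],2),'M',np.round(s['moment'],3),s['opening'])
get_image('wrist')
for n,z in dict(blank=.036,jaw_face=.046).items(): print(n,[(p,c,ray('wrist',p,z,s)) for p,c in lm(n,'wrist')][:1])
E
python3 gap.py
```

```text
16.5 [0.5278 0.0495 0.04  ] F [1.68 3.27 0.09] M [ 0.963 -0.426  0.02 ] 0.04096575193107186
blank [([330.4, 66.1], 0.76, array([ 0.49617692, -0.05437384,  0.036     ]))]
jaw_face [([323.3, 208.4], 0.7, array([0.5169397 , 0.00911778, 0.046     ]))]
```

Call:
step_arm(
  rows="0 .001 0 0 .03;0 .001 -.0001 0 .03;0 .001 0 0 .03;0 .001 -.0001 0 .03",
)

```text
time: 17.05
position: [0.5269, 0.0456, 0.04]
tcp_rot: [-2.08, 0.277, 2.08]
force: [-0.1, 3.8, 2.3]
opening: 0.0411
```

Call:
step_arm(
  rows="0 .001 0 0 .03;0 .001 -.0001 0 .03;0 .001 0 0 .03",
)

```text
time: 17.35
position: [0.5262, 0.0425, 0.04]
tcp_rot: [-2.08, 0.277, 2.081]
force: [0.2, 3.6, 2.4]
opening: 0.0413
```

Call:
step_arm(
  rows="0 .001 0 0 .03;0 .001 -.0001 0 .03",
)

```text
time: 17.55
position: [0.5258, 0.0408, 0.04]
tcp_rot: [-2.08, 0.276, 2.08]
force: [-0.7, 6.3, 1.2]
opening: 0.0413
```

Call:
step_arm(
  rows="0 .0005 0 0 .03;0 .0005 0 0 .03",
)

```text
time: 17.75
position: [0.5258, 0.0407, 0.04]
tcp_rot: [-2.08, 0.274, 2.079]
force: [0.8, 7.4, 0.7]
opening: 0.0414
```

Call:
step_arm(
  rows="0 .0005 0 0 .03;0 0 0 0 .03",
)

```text
time: 17.95
position: [0.5258, 0.0407, 0.0401]
tcp_rot: [-2.08, 0.273, 2.079]
force: [0.4, 7.4, -0.6]
opening: 0.0413
```

```bash
python3 st.py
python3 - <<'E'
from h import *
a=get_image('wrist');c=get_image('scene');t=get_image('top')
print('jaw',lm('jaw_face','top'))
o=np.full((600,800,3),0,np.uint8)
o[:300,:400]=cv2.resize(a,(400,300));o[:300,400:]=cv2.resize(c[195:285,270:390],(400,300),interpolation=cv2.INTER_CUBIC)
o[300:,:400]=cv2.resize(t[225:315,270:390],(400,300),interpolation=cv2.INTER_CUBIC)
cv2.imwrite('pics/v8.png',o[:,:,::-1])
m=masks_of('blank','top')[0];ys,xs=np.where(m['region'])
pts=np.array([ray('top',p,.058)[:2] for p in cv2.convexHull(np.c_[xs,ys].astype(np.int32))[:,0]]).astype(np.float32)
print(m['conf'],cv2.minAreaRect(pts))
E
```

```text
17.95 [ 0.569  0.847 -1.002  1.929  0.921  0.912  1.966] [0.5258 0.0407 0.0401] F [ 0.45  7.37 -0.62] M [ 1.745 -0.226  0.015] 0.04126163010020536
tool y,z [-0.261 -0.965 -0.003] [-0.965  0.261  0.   ]
jaw []Traceback (most recent call last):
  File "<stdin>", line 8, in <module>
IndexError: list index out of range
```

View pics/v8.png

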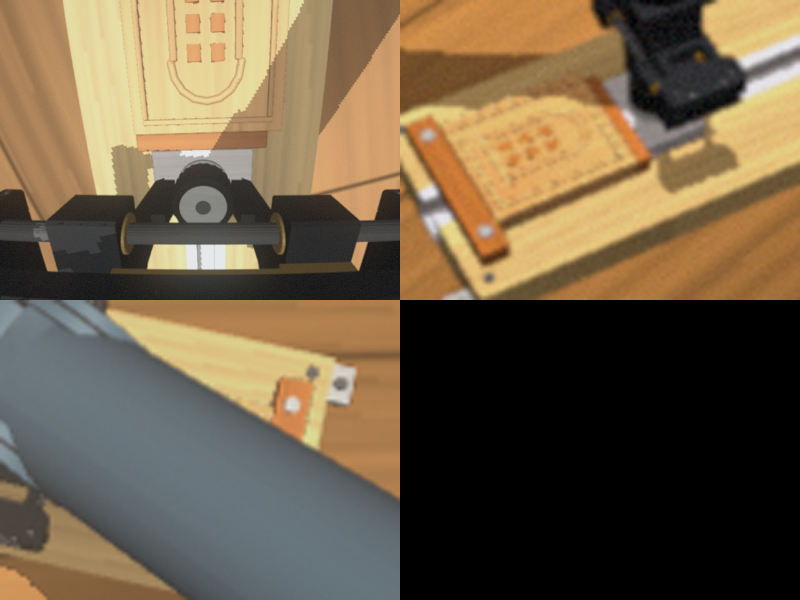

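Call:
step_arm(
  rows="0 -.0007 0 0 .03;-.0005 0 0 0 .03;-.0005 0 0 0 .03;-.0005 0 0 0 .03;-.0005 0 0 0 .03;0 0 0 0 .03",
  squeeze=38,
)

```text
time: 18.8
position: [0.5257, 0.0405, 0.0413]
tcp_rot: [-2.079, 0.274, 2.08]
force: [2.5, 6.9, -7.3]
opening: 0.0411
```

```bash
python3 st.py
```

```text
18.8 [ 0.57   0.846 -1.003  1.928  0.919  0.914  1.968] [0.5257 0.0405 0.0413] F [ 2.5   6.89 -7.26] M [ 1.701 -0.537  0.006] 0.04107335620016554
tool y,z [-0.261 -0.965 -0.002] [-0.965  0.261  0.001]
```

Call:
step_arm(
  rows="-.0005 0 0 0 .03;-.0005 0 0 0 .03;-.0005 0 0 0 .03;0 0 0 0 .03",
)

```text
time: 19.2
position: [0.5257, 0.0405, 0.0427]
tcp_rot: [-2.079, 0.274, 2.08]
force: [2.1, 7.1, -7.6]
opening: 0.0411
```

Call:
step_arm(
  rows="-.0005 0 0 0 .03;0 0 0 0 .03",
)

```text
time: 19.4
position: [0.5257, 0.0405, 0.0432]
tcp_rot: [-2.079, 0.274, 2.08]
force: [3.1, 7.9, -9.0]
opening: 0.0411
```

Call:
step_arm(
  rows="-.0005 0 0 0 .03;0 0 0 0 .03",
)

```text
time: 19.6
position: [0.5256, 0.0405, 0.0435]
tcp_rot: [-2.079, 0.274, 2.08]
force: [3.1, 8.2, -9.7]
opening: 0.0411
```

Call:
step_arm(
  rows="-.0005 0 0 0 .03;0 0 0 0 .03",
)

```text
time: 19.8
position: [0.5256, 0.0405, 0.0438]
tcp_rot: [-2.079, 0.274, 2.08]
force: [3.6, 8.0, -13.1]
opening: 0.0411
```

Call:
step_arm(
  rows="-.0003 0 0 0 .03;0 0 0 3 .03;0 0 0 3 .03;0 0 0 3 .03",
)

```text
time: 20.2
position: [0.5255, 0.0405, 0.0439]
tcp_rot: [-1.986, 0.425, 1.988]
force: [5.4, 8.3, -15.5]
opening: 0.0411
```

Call:
step_arm(
  rows="0 0 0 3 .03;0 0 0 3 .03;0 0 0 3 .03",
)

```text
time: 20.5
position: [0.5255, 0.0405, 0.0439]
tcp_rot: [-1.89, 0.563, 1.892]
force: [5.4, 8.0, -14.6]
opening: 0.0411
```

```bash
python3 st.py
```

```text
20.5 [ 0.538  0.808 -0.949  1.929  0.864  0.879  1.69 ] [0.5255 0.0405 0.0439] F [  5.39   8.01 -14.58] M [ 1.81  -1.026  0.065] 0.041113899234225114
tool y,z [-0.548 -0.836 -0.002] [-0.836  0.548  0.002]
```

Call:
step_arm(
  rows="0 0 0 3 .03;0 0 0 3 .03;0 0 0 3 .03;0 0 0 3 .03",
)

```text
time: 20.9
position: [0.5255, 0.0405, 0.0439]
tcp_rot: [-1.755, 0.73, 1.758]
force: [4.5, 8.5, -14.9]
opening: 0.0411
```

Call:
step_arm(
  rows="0 0 0 3 .03;0 0 0 3 .03;0 0 0 3 .03;0 0 0 3 .03",
)

```text
time: 21.3
position: [0.5255, 0.0406, 0.044]
tcp_rot: [-1.614, 0.88, 1.617]
force: [3.3, 7.5, -14.3]
opening: 0.0413
```

Call:
step_arm(
  rows="0 0 0 3 .03;0 0 0 3 .03;0 0 0 3 .03;0 0 0 3 .03",
)

```text
time: 21.7
position: [0.5257, 0.0407, 0.0445]
tcp_rot: [-1.469, 1.014, 1.472]
force: [3.4, 6.5, -9.5]
opening: 0.0412
```

Call:
step_arm(
  rows="-.0005 0 0 0 .03;-.0005 0 0 0 .03;0 0 0 0 .03",
)

```text
time: 22.0
position: [0.5256, 0.0407, 0.0455]
tcp_rot: [-1.47, 1.013, 1.473]
force: [3.1, 7.7, -9.3]
opening: 0.0415
```

Call:
step_arm(
  rows="-.0005 0 0 0 .03;-.0005 0 0 0 .03;0 0 0 0 .03",
)

```text
time: 22.3
position: [0.5256, 0.0407, 0.0464]
tcp_rot: [-1.47, 1.013, 1.473]
force: [3.3, 7.4, -10.1]
opening: 0.0412
```

Call:
step_arm(
  rows="-.0005 0 0 0 .03;0 0 0 0 .03",
)

```text
time: 22.5
position: [0.5256, 0.0407, 0.0469]
tcp_rot: [-1.47, 1.013, 1.473]
force: [3.3, 8.5, -10.3]
opening: 0.0412
```

Call:
step_arm(
  rows="-.0004 0 0 0 .03;0 0 0 0 .03",
)

```text
time: 22.7
position: [0.5256, 0.0407, 0.0472]
tcp_rot: [-1.47, 1.013, 1.473]
force: [3.2, 7.3, -10.3]
opening: 0.041
```

```bash
python3 st.py
```

```text
22.7 [ 0.461  0.74  -0.83   1.932  0.751  0.812  1.146] [0.5256 0.0407 0.0472] F [  3.18   7.33 -10.31] M [ 1.754 -0.885 -0.013] 0.041032372103754045
tool y,z [-0.934 -0.356 -0.   ] [-0.356  0.934  0.002]
```

Call:
step_arm(
  rows="-.0004 0 0 0 .03;0 0 0 0 .03",
)

```text
time: 22.9
position: [0.5256, 0.0407, 0.0474]
tcp_rot: [-1.47, 1.013, 1.473]
force: [3.5, 7.6, -13.7]
opening: 0.041
```

Call:
step_arm(
  rows="-.0003 0 0 0 .03;0 0 0 0 .03",
)

```text
time: 23.1
position: [0.5255, 0.0406, 0.0475]
tcp_rot: [-1.47, 1.012, 1.473]
force: [5.7, 7.4, -16.3]
opening: 0.0417
```

Call:
step_arm(
  rows="0 0 0 4 .03;.0001 0 0 6 .03;.0002 0 0 6 .03;.0002 0 0 6 .03;.0001 0 0 6 .03",
)

```text
time: 23.6
position: [0.5258, 0.0407, 0.0474]
tcp_rot: [-1.112, 1.266, 1.115]
force: [3.5, 6.2, -11.1]
opening: 0.0412
```

```bash
python3 st.py
```

```text
23.6 [ 0.389  0.696 -0.724  1.936  0.659  0.761  0.724] [0.5258 0.0407 0.0474] F [  3.45   6.23 -11.13] M [ 1.676 -0.97   0.202] 0.04119605839794851
tool y,z [-0.992  0.128  0.   ] [0.128 0.992 0.002]
```

Call:
step_arm(
  rows="0 0 0 6 .03;0 0 0 6 .03;0 0 0 0 .03",
)

```text
time: 23.9
position: [0.5257, 0.0407, 0.0472]
tcp_rot: [-0.957, 1.348, 0.959]
force: [5.3, 7.4, -14.7]
opening: 0.0412
```

```bash
python3 st.py
```

```text
23.9 [ 0.355  0.679 -0.676  1.938  0.618  0.741  0.549] [0.5257 0.0407 0.0472] F [  5.3    7.36 -14.7 ] M [ 1.708 -1.289  0.173] 0.041153618541725924
tool y,z [-0.944  0.33   0.   ] [0.33  0.944 0.002]
```

Call:
step_arm(
  rows=".0002 0 0 8 .03;.0002 0 0 8 .03;.0002 0 0 8 .03;.0002 0 0 8 .03;.0002 0 0 8 .03;.0002 0 0 8 .03",
)

```text
time: 24.5
position: [0.5258, 0.0405, 0.0459]
tcp_rot: [-0.308, 1.548, 0.31]
force: [5.4, 6.4, -16.1]
opening: 0.0412
```

```bash
python3 st.py
```

```text
24.5 [ 0.209  0.626 -0.477  1.946  0.444  0.673 -0.15 ] [0.5258 0.0405 0.0459] F [  5.45   6.43 -16.1 ] M [ 1.421 -1.333  0.291] 0.041161718117999194
tool y,z [-0.384  0.923  0.001] [0.923 0.384 0.001]
```

Call:
step_arm(
  rows=".0003 0 0 8 .03;.0002 0 0 8 .03;.0002 0 0 8 .03;.0003 0 0 8 .03;.0002 0 0 8 .03;.0003 0 0 8 .03;.0002 0 0 8 .03;.0002 0 0 8 .03",
)

```text
time: 25.3
position: [0.5255, 0.0404, 0.0441]
tcp_rot: [0.566, 1.497, -0.565]
force: [4.5, 5.5, -14.6]
opening: 0.0416
```

```bash
python3 st.py
```

```text
25.3 [-0.007  0.587 -0.198  1.96   0.189  0.613 -1.05 ] [0.5255 0.0404 0.0441] F [  4.53   5.48 -14.65] M [ 1.284 -0.969  0.268] 0.04162640399270818
tool y,z [0.661 0.75  0.   ] [ 0.75  -0.661 -0.001]
```

Call:
step_arm(
  rows=".0003 0 0 8 .03;.0002 0 0 8 .03;.0002 0 0 8 .03;.0003 0 0 8 .03;.0002 0 0 8 .03;.0002 0 0 8 .03;.0003 0 0 8 .03;.0002 0 0 8 .03;.0003 0 0 8 .03",
)

```text
time: 26.2
position: [0.5255, 0.0407, 0.042]
tcp_rot: [1.503, 0.989, -1.504]
force: [4.3, 5.7, -13.0]
opening: 0.0413
```

```bash
python3 st.py
```

```text
26.2 [-0.261  0.585  0.127  1.975 -0.127  0.589 -2.028] [0.5255 0.0407 0.042 ] F [  4.3    5.74 -13.05] M [ 1.388 -0.934  0.225] 0.0413294428537175
tool y,z [ 0.918 -0.397 -0.001] [-0.397 -0.918 -0.   ]
```

Call:
step_arm(
  rows=".0002 0 0 8 .03;.0003 0 0 8 .03;.0002 0 0 8 .03;0 0 0 0 .03",
)

```text
time: 26.6
position: [0.5256, 0.0407, 0.0413]
tcp_rot: [1.785, 0.699, -1.787]
force: [4.4, 5.5, -13.6]
opening: 0.0414
```

Call:
step_arm(
  rows=".0003 0 0 0 .03;.0003 0 0 0 .03;.0003 0 0 0 .03;0 0 0 0 .03",
)

```text
time: 27.0
position: [0.5257, 0.0407, 0.0411]
tcp_rot: [1.784, 0.702, -1.785]
force: [2.5, 5.7, -5.8]
opening: 0.0412
```

```bash
python3 st.py
```

```text
27.0 [-0.344  0.596  0.234  1.98  -0.237  0.592 -2.344] [0.5257 0.0407 0.0411] F [ 2.47  5.67 -5.82] M [ 1.316 -0.579  0.147] 0.04116309698290839
tool y,z [ 0.681 -0.732 -0.001] [-0.732 -0.681  0.   ]
```

Call:
step_arm(
  rows="0 0 0 0 .045;0 0 0 0 .055;0 0 0 0 .06;0 0 0 0 .06;0 0 0 0 .06",
)

```text
time: 27.5
position: [0.5258, 0.0394, 0.0415]
tcp_rot: [1.785, 0.699, -1.785]
force: [-0.1, -0.1, -0.2]
opening: 0.0602
```

```bash
python3 st.py
```

```text
27.5 [-0.344  0.595  0.236  1.981 -0.236  0.592 -2.344] [0.5258 0.0394 0.0415] F [-0.11 -0.08 -0.18] M [ 0.095 -0.007  0.005] 0.060203526123712395
tool y,z [ 0.68  -0.734  0.   ] [-0.734 -0.68   0.   ]
```

Call:
step_arm(
  rows="0 -.0008 -.0008 0 .06;0 0 0 -8 .06;0 0 0 -8 .06;0 0 0 -8 .06;0 0 0 -8 .06;0 0 0 -8 .06;0 0 0 -8 .06;0 0 0 -8 .06;0 0 0 -8 .06;0 0 0 -8 .06;0 0 0 -8 .06;0 0 0 -8 .06",
)

```text
time: 28.7
position: [0.5259, 0.0408, 0.0414]
tcp_rot: [0.666, 1.466, -0.666]
force: [-0.0, 0.2, 1.0]
opening: 0.0601
```

Call:
step_arm(
  rows="0 0 0 -8 .06;0 0 0 -8 .06;0 0 0 -8 .06;0 0 0 -8 .06;0 0 0 -8 .06;0 0 0 -8 .06;0 0 0 -8 .06;0 0 0 -8 .06;0 0 0 -8 .06;0 0 0 -8 .06;0 0 0 0 .06",
)

```text
time: 29.8
position: [0.5258, 0.0406, 0.0413]
tcp_rot: [-0.422, 1.53, 0.422]
force: [1.5, -0.1, 0.7]
opening: 0.0599
```

```bash
python3 st.py; python3 gap.py
```

```text
29.8 [ 0.237  0.644 -0.517  1.946  0.492  0.679 -0.046] [0.5258 0.0406 0.0413] F [ 1.5  -0.05  0.67] M [-0.05  -0.117 -0.023] 0.059887151359552866
tool y,z [-0.513  0.858  0.   ] [ 0.858  0.513 -0.   ]
29.8 [0.5258 0.0406 0.0413] F [ 1.5  -0.05  0.67] M [-0.05  -0.117 -0.023] 0.059887151359552866
blank []
jaw_face [([273.8, 332.6], 0.92, array([ 5.15986354e-01, -4.13647531e-04,  4.60000000e-02]))]
```

Call:
step_arm(
  rows="0 0 0 0 .045;0 0 0 0 .035;0 0 0 0 .03;0 0 0 0 .03;0 0 0 0 .03;0 0 0 0 .03",
  squeeze=38,
)

```text
time: 30.55
position: [0.5259, 0.041, 0.0414]
tcp_rot: [-0.422, 1.529, 0.422]
force: [0.6, 0.1, 0.7]
opening: 0.041
```

```bash
python3 st.py
```

```text
30.55 [ 0.236  0.644 -0.516  1.946  0.491  0.678 -0.047] [0.5259 0.041  0.0414] F [0.59 0.11 0.66] M [ 0.044 -0.115  0.001] 0.04097655743905418
tool y,z [-0.512  0.859  0.   ] [0.859 0.512 0.   ]
```

Call:
step_arm(
  rows=".0001 0 0 5 .03;.0001 0 0 5 .03;.0001 0 0 5 .03;.0002 0 0 5 .03",
)

```text
time: 30.95
position: [0.526, 0.041, 0.0412]
tcp_rot: [-0.146, 1.566, 0.146]
force: [-2.4, -0.2, 4.3]
opening: 0.0411
```

```bash
python3 st.py
```

```text
30.95 [ 0.171  0.625 -0.43   1.949  0.413  0.654 -0.334] [0.526  0.041  0.0412] F [-2.39 -0.21  4.26] M [-0.105  0.206  0.309] 0.041127934529050815
tool y,z [-0.185  0.983 -0.   ] [0.983 0.185 0.   ]
```

Call:
step_arm(
  rows=".0001 0 0 5 .03;.0002 0 0 5 .03",
)

```text
time: 31.15
position: [0.5259, 0.041, 0.0411]
tcp_rot: [-0.01, 1.571, 0.009]
force: [-1.7, -0.1, 6.3]
opening: 0.0413
```

```bash
python3 st.py
```

```text
31.15 [ 0.138  0.617 -0.387  1.951  0.374  0.643 -0.475] [0.5259 0.041  0.0411] F [-1.71 -0.08  6.29] M [-0.08   0.329  0.308] 0.04134268066154257
tool y,z [-0.012  1.    -0.   ] [1.    0.012 0.   ]
```

Call:
step_arm(
  rows="-.0002 0 0 4 .03;-.0002 0 0 4 .03;0 0 0 0 .03",
)

```text
time: 31.45
position: [0.5259, 0.041, 0.0412]
tcp_rot: [0.098, 1.568, -0.098]
force: [0.1, -0.3, 1.8]
opening: 0.041
```

```bash
cat > t.py <<'E'
from h import *
M=[];F=[]
for i in range(3):
    get_image('wrist'); s=get_state(); M.append(s['moment'][2]);F.append(s['force'])
print(s['time'],np.round(M,3),np.round(np.mean(F,0),2),np.round(s['position'],4),s['joint_positions'][6])
E
python3 t.py
```

```text
31.6 [0.326 0.29  0.304] [-0.49 -0.34  2.77] [0.5259 0.041  0.0411] -0.5830275165647583
```

Call:
step_arm(
  rows="0 0 0 4 .03;0 0 0 4 .03;0 0 0 0 .03",
)

```text
time: 31.9
position: [0.5259, 0.041, 0.0411]
tcp_rot: [0.207, 1.561, -0.207]
force: [-0.8, -0.1, 2.0]
opening: 0.0412
```

```bash
python3 t.py
```

```text
32.05 [0.301 0.342 0.381] [-0.73 -0.18  3.07] [0.5259 0.041  0.0411] -0.6943278659103325
```

Call:
step_arm(
  rows="0 0 0 4 .03;0 0 0 4 .03;0 0 0 0 .03",
)

```text
time: 32.35
position: [0.5259, 0.041, 0.041]
tcp_rot: [0.316, 1.547, -0.316]
force: [-1.3, 0.5, 3.0]
opening: 0.0414
```

```bash
python3 t.py
```

```text
32.5 [0.37  0.338 0.376] [-0.1   0.35  2.85] [0.5259 0.041  0.041 ] -0.8053253908904022
```

Call:
step_arm(
  rows="0 0 0 4 .03;0 0 0 4 .03;0 0 0 4 .03;0 0 0 4 .03;0 0 0 0 .03",
)

```text
time: 33.0
position: [0.5259, 0.041, 0.041]
tcp_rot: [0.534, 1.504, -0.534]
force: [-0.4, 0.2, 1.8]
opening: 0.041
```

```bash
python3 t.py
```

```text
33.15 [0.367 0.334 0.326] [0.36 0.17 1.69] [0.5259 0.041  0.041 ] -1.026098831611289
```

Call:
step_arm(
  rows="0 0 0 4 .03;0 0 0 4 .03",
)

```text
time: 33.35
position: [0.5259, 0.0409, 0.0409]
tcp_rot: [0.644, 1.473, -0.644]
force: [0.1, 0.8, -0.6]
opening: 0.0412
```

```bash
sed -i 's/range(3)/range(6)/' t.py; python3 t.py
```

```text
33.65 [0.434 0.378 0.44  0.378 0.368 0.367] [-0.    0.67 -0.08] [0.5258 0.0409 0.0409] -1.1362654875053535
```

Call:
step_arm(
  rows="0 0 0 4 .03;0 0 0 4 .03;0 0 0 4 .03",
)

```text
time: 33.95
position: [0.5258, 0.0409, 0.0408]
tcp_rot: [0.805, 1.417, -0.805]
force: [1.4, 1.0, -3.6]
opening: 0.041
```

```bash
python3 t.py; python3 t.py
```

```text
34.25 [0.494 0.446 0.427 0.441 0.453 0.388] [ 1.05  0.78 -3.4 ] [0.5258 0.041  0.0408] -1.3001696165058263
34.55 [0.421 0.432 0.469 0.446 0.427 0.455] [ 1.55  0.69 -5.3 ] [0.5258 0.0409 0.0409] -1.3012362399572128
```

Call:
step_arm(
  rows=".0003 0 0 0 .03;0 0 0 0 .045;0 0 0 0 .055;0 0 0 0 .06;0 0 0 0 .06;0 0 0 0 .06",
)

```text
time: 35.15
position: [0.5259, 0.0408, 0.0408]
tcp_rot: [0.805, 1.417, -0.805]
force: [-0.4, -0.2, 0.6]
opening: 0.0599
```

Call:
step_arm(
  rows="-.005 0 0 0 .06;-.01 0 0 0 .06;-.02 0 0 0 .06;-.03 0 0 0 .06;-.03 0 0 0 .06;-.03 0 0 0 .06;-.03 0 0 0 .06;-.02 0 0 0 .06;0 0 0 0 .06",
)

```text
time: 36.05
position: [0.5279, 0.0412, 0.2194]
tcp_rot: [0.807, 1.412, -0.801]
force: [0.1, -0.2, -0.2]
opening: 0.06
```

```bash
python3 look.py
python3 - <<'E'
from h import *
a=get_image('wrist');c=get_image('scene');t=get_image('top')
o=np.full((600,800,3),0,np.uint8)
o[:300,:400]=cv2.resize(a,(400,300));o[:300,400:]=cv2.resize(c[195:285,270:390],(400,300),interpolation=cv2.INTER_CUBIC)
o[300:,:400]=cv2.resize(t[225:315,240:360],(400,300),interpolation=cv2.INTER_CUBIC)
o[300:,400:]=cv2.resize(c[100:400,150:550],(400,300))
cv2.imwrite('pics/v9.png',o[:,:,::-1])
E
```

```text
36.05 [-0.037  0.322 -0.154  1.846  0.06   0.971 -1.25 ] [0.52791531 0.04117437 0.21937963] [-0.016 -0.063  0.002] [ 0.13790276 -0.20194945 -0.22384651]
[[0.006, 0.859, 0.512], [0.001, 0.512, -0.859], [-1.0, 0.006, 0.003]]
knob_grip [([320.1, 221.9], 0.71, array([0.52404081, 0.04316363, 0.077     ]))]
knob [([322.2, 216.0], 0.91, array([0.52608354, 0.04216247, 0.057     ]))]
jaw_face [([350.5, 240.9], 0.57, array([0.51618256, 0.00175393, 0.046     ]))]
blank [([390.5, 282.8], 0.93, array([ 0.49536605, -0.06529012,  0.036     ]))]
mask 0.67 [0.52872422 0.04258865 0.082     ]
cam [0.59127009 0.07938316 0.39541564]
```

View pics/v9.png

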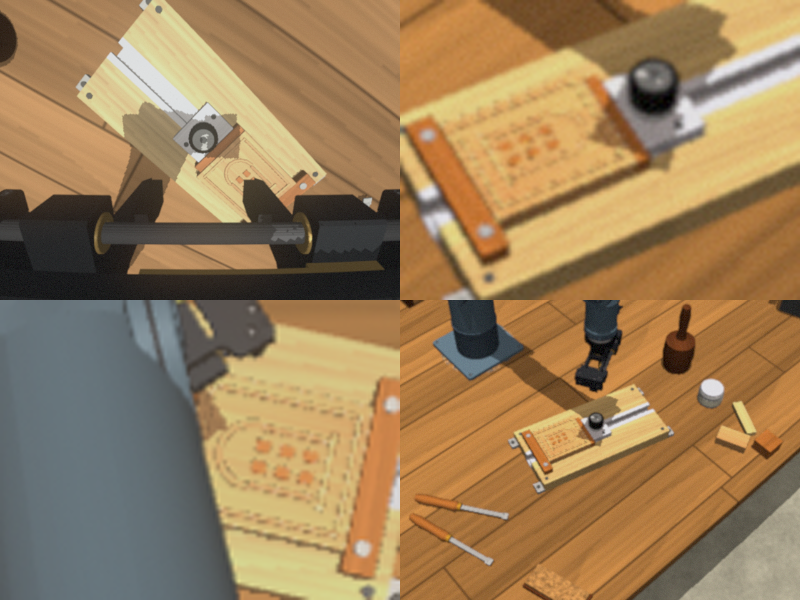

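```bash
python3 -c "
from bench import *
print(sign_off())"
```

```text
the job is handed in; nothing more can be done
None
```

I slid the stop until the panel was home against the fence, locked its knob, let go and handed the job in at about 36 s.

- **Panel:** I pushed by the knob until the stop stalled at about 7 N, within 1 mm of the expected home position. The last pictures show no gap at the fence or the jaw. The picture scale leaves about 1–2 mm of uncertainty.
- **Lock:** With about 5–6 N of pull above the spring, turning clockwise lined the nut up and it rose to its stop. I then drew the knob down, releasing and regripping once when it was about 1 mm above its seat. The final torque averaged about 0.44 N m against about 0.28 N m while running. That is about 0.16 above running, inside the 0.1–0.25 band. The moment readings scatter by about ±0.03, and one still reading on the way up came out lower than expected.
- **After release:** The tool force was about zero, and the mallet, gouge, chisel and tin look undisturbed.

**First grip failed:** In the wrist picture the fingers end about 25 mm short of the stated tool point. They closed on the knob's top rim and slipped off it, pressing down with about 7 N. I opened, went lower in 1 mm steps while watching the force, and gripped again at the full 41 mm.

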